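# Bring the torch bench into service: extractor, fuel gas, oxygen

## Task

Make the glass torch bench ready for work from its three control boxes: start the fume extractor first (blue plate with the fan), then open the fuel gas (red plate with the flame), and last the oxygen (green plate with the two rings), each by pressing that box's white button with the closed fingertips until it clicks and stays in. Gas must never be on without the extractor, nor oxygen without the gas, so switch nothing on out of turn. Only press: pick nothing up, and leave the jars and tools around the boxes as they are.

Things in the scene. Friction and masses are not known exactly. Their poses are not given: they have to be found in the camera images.
- mount_plate: dark steel plate, 190 x 290 x 6 mm, bolted flat on the bench, carrying the three control boxes side by side (92 mm apart along its y axis, in any order). Origin: on the bench under the middle box; x points away from the robot
- fan_box: fixed grey box 130 x 66 x 56 mm (x long) with a blue plate bearing a white three-bladed fan at its -x end, nearer the robot. Origin: centre of its underside, 6 mm above the bench; z up. On its lid two round push buttons, 23 mm across, in steel bezels (30 mm across, 3.5 mm high): black OFF at x = -13 mm, white ON at x = +35 mm. A low pipe leaves the +x end. Switches the fume extractor
- gas_box: fixed grey box 130 x 66 x 56 mm (x long) with a red plate bearing a white flame at its -x end, nearer the robot. Origin: centre of its underside, 6 mm above the bench; z up. On its lid two round push buttons, 23 mm across, in steel bezels (30 mm across, 3.5 mm high): black OFF at x = -13 mm, white ON at x = +35 mm. A low pipe leaves the +x end. Switches the fuel gas valve
- oxy_box: fixed grey box 130 x 66 x 56 mm (x long) with a green plate bearing two joined white rings at its -x end, nearer the robot. Origin: centre of its underside, 6 mm above the bench; z up. On its lid two round push buttons, 23 mm across, in steel bezels (30 mm across, 3.5 mm high): black OFF at x = -13 mm, white ON at x = +35 mm. A low pipe leaves the +x end. Switches the oxygen valve
- fan_on (a joint): white ON button of the fume extractor box, m pressed: 0 = fully out (off), 0.007 = fully in (on). Snap action: resists with about 4 N at first, less towards half travel, then jumps in by itself and stays. Inside, a seesaw raises the same box's black OFF button by 7 mm meanwhile; pressing that undoes it
- fan_on_top (a point): centre of the top face (23 mm across) of the white ON button of the fume extractor box; moves with the button. 12 mm above the lid when out, 5 mm when in (74 and 67 mm above the bench)
- fan_off_top (a point): centre of the top face of the black OFF button of the fume extractor box: 5 mm above the lid when in (as it starts), 12 mm when out
- gas_on (a joint): white ON button of the fuel gas box, m pressed: 0 = fully out (off), 0.007 = fully in (on). Snap action: resists with about 4 N at first, less towards half travel, then jumps in by itself and stays. Inside, a seesaw raises the same box's black OFF button by 7 mm meanwhile; pressing that undoes it
- gas_on_top (a point): centre of the top face (23 mm across) of the white ON button of the fuel gas box; moves with the button. 12 mm above the lid when out, 5 mm when in (74 and 67 mm above the bench)
- gas_off_top (a point): centre of the top face of the black OFF button of the fuel gas box: 5 mm above the lid when in (as it starts), 12 mm when out
- oxy_on (a joint): white ON button of the oxygen box, m pressed: 0 = fully out (off), 0.007 = fully in (on). Snap action: resists with about 4 N at first, less towards half travel, then jumps in by itself and stays. Inside, a seesaw raises the same box's black OFF button by 7 mm meanwhile; pressing that undoes it
- oxy_on_top (a point): centre of the top face (23 mm across) of the white ON button of the oxygen box; moves with the button. 12 mm above the lid when out, 5 mm when in (74 and 67 mm above the bench)
- oxy_off_top (a point): centre of the top face of the black OFF button of the oxygen box: 5 mm above the lid when in (as it starts), 12 mm when out
- frit_jar_teal: jar of teal crushed glass with a white lid, 48 mm across, 74 mm tall, standing loose left of the boxes. Origin: centre of its underside. A bystander
- frit_jar_red: jar of red crushed glass with a red lid, 52 mm across, 62 mm tall, standing loose right of the boxes. Origin: centre of its underside. A bystander
- pliers: green-handled pliers, 58 x 166 x 26 mm, lying loose in front of the boxes (long along their own y). Origin: centre of its underside. A bystander
- marker: white felt pen with a red cap, 17 x 135 x 16 mm, lying loose in front of the boxes (long along its own y). Origin: centre of its underside. A bystander
- black_tape: roll of black tape, 53 mm across, 19 mm high, lying loose left of and behind the boxes. Origin: centre of its underside. A bystander
- paddle: graphite paddle with a wooden handle, 45 x 238 x 22 mm, lying loose behind the boxes (long along its own y). Origin: centre of its underside. A bystander

How it is judged:
By the outcome, as a careful person would: the job done as asked, in the order asked, and still so for the second after the job is handed in, with the robot touching nothing.
It also fails if it takes over 40 s, if anything falls off the work surface, if the arm or the gripper's body presses on something with over 40 N, if the wrist force passes 120 N, or if a joint passes its speed limit or range.

## Robot

A 6-joint arm with a two-finger parallel gripper is mounted at the origin on a cart in front of the work surface, level with it; the furniture and walls round the work are solid. World frame = base frame: x ahead of the robot, y to its left, z up, the work surface at z = 0. Lengths are in mm, angles in rad, forces in N, time in s.
With the tool pointing down it reaches from about 275 to 750 mm from the base axis. Payload 10.2 kg.
Tool frame: the origin (TCP) lies between the finger pads; the fingertips stand 17 mm ahead of it and the grasp point (between the pads) lies 2 mm behind it (tips_ahead is the distance from the TCP to the fingertips, in mm); z points along the fingers, y is the line along which they close (so a half turn about z gives the same grasp; the last joint's range is limited). The gripper opens to 85 mm and grips with 20 to 120 N. Pads are 22 mm wide; open, the fingers measure 114 mm over their backs; the gripper's body (76 mm by 85 mm) begins 54 mm behind the grasp point. The pads swing forward as they close: fully open they stand 13 mm farther back than shut.
Start: joints at [-1.351, 0.313, 1.498, -0, 1.331, -0.223], TCP at [224.936, -474.379, 248.294] pointing down, gripper open.
Joint ranges: [-2.94, 2.94], [-0.97, 2.17], [0.19, 2.56], [-1.23, 4.37], [0.02, 3.11], [-2.88, 2.88]. Speed limits (rad/s): [2.39, 2.39, 3.01, 3.14, 3.14, 3.14].

## Interface

Orientations are given as a unit quaternion [w, x, y, z].
In Python, from rig import sense, capture, finish_job, boxes_of, tips_ahead gives the robot as it stands.
- The arm moves only by the tool drive_tool, never from a script. Its argument "commands" is text: rows parted by semicolons, each of 7 numbers parted by spaces: the shift along the world's x, y, z in units of 0.1 m (1.0 is 0.1 m), then the turn, a rotation vector about the world's x, y, z in units of pi/4 rad (1.0 is pi/4 rad), then the opening in per cent of the stroke, from 0 (shut) to 100 (fully open). A call has 1 to 20 rows; each row shifts and turns the commanded pose from where the row before left it; what a row does not reach is not made up. A row lasts 1/12 s, in which the tool goes at most 41.7 mm and 7.16 degrees, less where a joint would pass 70% of its speed; a pose out of reach is approached as far as the arm can. A call with a number of a shift or a turn outside -1 to 1 is refused whole. A call with a gripper value outside its range is refused whole. The fingers move at their own pace and stop on an object; "force" is the grip in N (left out, the last holds). Time passes only in rows, so rows that do not move let the fingers close. It gives the time, the measured TCP pose, the force, the opening and the grip force at its end, in the units of the state.
- sense(): the state, without advancing time (a new reading comes with each control period).
- capture(name): name is "scene" or "top" or "wrist"; returns a dict with "pixels" (384x512x3 uint8, blue, green, red), "fov_y" (degrees; the focal length in pixels is half the picture's height over the tangent of half this angle, whatever the lens; pixels are square), "cx", "cy" (the principal point, pixels), "position" and "attitude" of the camera in the world; the wrist camera has in their place "tool_from_camera" (4x4, takes a point from camera to tool coordinates, whose origin is the TCP and whose axes are the flange's). Camera axes: x right, y down, z forward; pixel columns grow to the right and rows downward; lengths in mm; the calibration is good to about 2 mm. A picture is of the moment at which its call begins: read the wrist's pose just before it. There is no depth.
- finish_job(): hands the job in; it is judged then, once.
Trained networks look in a picture, given as the dict that the camera call returned (one of the last four; its "shot" number tells which), for a name from the list of things; names that differ only in an ending like _2 or _b are one class to them, and where a whole thing is asked for, a point or a joint stands for the part that bears it (a point fixed in the world has none). Each returns a list of dicts, best first, with "confidence" (0 to 1); they miss things now and then, are a little off and sometimes report something else, mostly with a low value. They report only what shows in the picture. A call takes as long as a camera call.
- boxes_of(picture, name): "position" ([column, row] in pixels, amid what is visible of it).
The state is a dict: "time_s": time; "joints": joint angles; "dq": joint speeds; "tau": joint torques, N m; "eef_pos": TCP position; "ee_rot": TCP orientation; "force": force on the tool from outside, world axes, zero at the start; "wrist_torque": the same for the moment, N m; "grip_width": opening from 0.0 (shut) to 1.0 (fully open); "grip_force": force on a finger pad.
Only numpy, scipy, OpenCV 4.12 (cv2) and the standard library are available. Lean on these libraries where they do the work, as an engineer would, in place of code of your own. Each camera call takes 0.05 s, during which the arm holds its last target. There are 200 camera calls.

## Working session

There is one attempt and no reset: what is moved stays moved. The work goes in short steps, Python scripts to look and compute and a tool call to move; the robot and the scene stay as the last step left them, time stands still between calls to the robot, and variables do not carry over. Pictures are saved under pics/ and viewed, at most 10 in all, crops included, and the job is handed in when it is done.

Besides the shell and the picture viewer there is one more tool, called after "Request:" in YAML: its name, and indented under it one key for each argument. drive_tool: Moves the arm, as the interface text tells. Shifts and turns lie within -1 to 1; 1 stands for 0.1 m of shift or pi/4 rad of turn. Its arguments: {"type":"object","properties":{"commands":{"type":"string"},"force":{"type":"number"}},"required":["commands"]}

```bash
mkdir -p pics; cat > h.py <<'E'
import numpy as np, cv2
from scipy.spatial.transform import Rotation as R
from rig import sense, capture, finish_job, boxes_of, tips_ahead
def q2R(q): return R.from_quat([q[1],q[2],q[3],q[0]]).as_matrix()
def ray(p,uv,st=None):
    f=p["pixels"].shape[0]/2/np.tan(np.radians(p["fov_y"])/2)
    d=np.array([(uv[0]-p["cx"])/f,(uv[1]-p["cy"])/f,1])
    if "tool_from_camera" in p:
        T=np.array(p["tool_from_camera"]);Rt=q2R(st["ee_rot"])
        return Rt@T[:3,3]+np.array(st["eef_pos"]),Rt@T[:3,:3]@d
    a=np.array(p["attitude"]); A=a if a.shape==(3,3) else q2R(a)
    return np.array(p["position"]),A@d
def at(p,uv,z,st=None):
    o,d=ray(p,uv,st); return o+d*(z-o[2])/d[2]
E
python3 - <<'E'
from h import *
print(sense()["ee_rot"],tips_ahead() if callable(tips_ahead) else tips_ahead)
for c in("top","scene"):
    p=capture(c); cv2.imwrite(f"pics/{c}.png",p["pixels"]); print(c,p["position"],p["attitude"])
    for n,z in(("fan_box",62),("gas_box",62),("oxy_box",62),("fan_on_top",74),("gas_on_top",74),("oxy_on_top",74)):
        for b in boxes_of(p,n)[:3]: print(n,np.round(b["position"]),round(b["confidence"],2),np.round(at(p,b["position"],z)))
E
```

```text
[-6.43221386e-04  9.75597274e-01  2.19566721e-01 -1.44049879e-05] 17.0
top [ 400.9531584  -112.91130216  990.89495662] [ 0.06292408 -0.69752115  0.71108372 -0.06216702]
fan_box [288. 203.] 0.77 [ 561. -194.   62.]
fan_box [327. 216.] 0.63 [ 529. -281.   62.]
fan_box [333. 197.] 0.59 [ 571. -297.   62.]
gas_box [329. 212.] 0.8 [ 539. -286.   62.]
oxy_box [248. 197.] 0.78 [ 576. -102.   62.]
oxy_box [329. 213.] 0.28 [ 537. -287.   62.]
fan_on_top [247. 194.] 0.66 [ 580. -102.   74.]
fan_on_top [292. 189.] 0.51 [ 590. -202.   74.]
gas_on_top [331. 197.] 0.65 [ 570. -292.   74.]
gas_on_top [318. 271.] 0.49 [ 406. -254.   74.]
oxy_on_top [252. 180.] 0.46 [ 614. -113.   74.]
scene [-262.62918681  852.61014652  666.50920183] [ 0.18408226 -0.30754692  0.78599874 -0.50372075]
fan_box [282. 191.] 0.97 [ 537. -165.   62.]
gas_box [300. 177.] 0.6 [ 564. -284.   62.]
oxy_box [258. 204.] 0.81 [531. -55.  62.]
oxy_box [257. 218.] 0.52 [480.   8.  62.]
fan_on_top [282. 230.] 0.25 [378.  30.  74.]
```

```bash
python3 - <<'E'
import cv2,numpy as np
a=cv2.imread("pics/top.png")[120:320,180:400];b=cv2.imread("pics/scene.png")[130:270,180:370]
f=lambda i:cv2.resize(i,(400,int(400*i.shape[0]/i.shape[1])),interpolation=2)
a,b=f(a),f(b);h=max(len(a),len(b));o=np.zeros((h,800,3),np.uint8);o[:len(a),:400]=a;o[:len(b),400:]=b
cv2.imwrite("pics/c1.png",o)
E
```

```text
(no output)
```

View pics/c1.png

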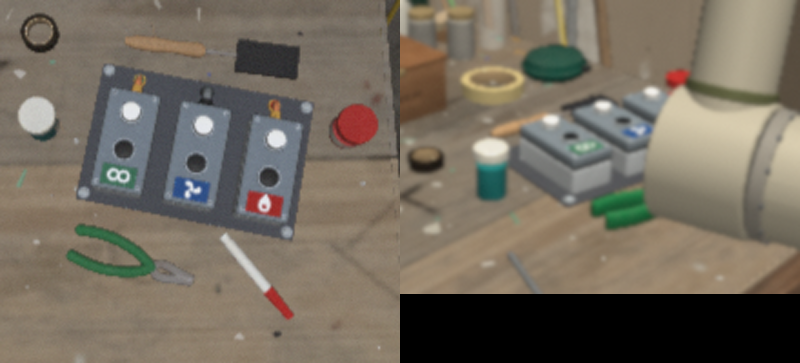

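The top view shows oxygen (green) on the left, the fan (blue) in the middle and gas (red) on the right. Their white buttons are at about (252,181), (292,189) and (332,197). I'll refine these by blob centroid.

```bash
cat >> h.py <<'E'
def blob(p,uv,r,thr=200):
    x,y=int(uv[0]),int(uv[1]);g=p["pixels"][y-r:y+r+1,x-r:x+r+1].min(2).astype(float)
    m=g>thr; n,l,s,c=cv2.connectedComponentsWithStats(m.astype(np.uint8))
    k=1+np.argmax(s[1:,4]); return c[k]+[x-r,y-r],s[k,4]
E
python3 - <<'E'
from h import *
p=capture("top")
for n,uv in(("oxy",(252,181)),("fan",(292,189)),("gas",(332,197))):
    c,a=blob(p,uv,9,170); print(n,c,a,np.round(at(p,c,74),1))
E
```

```text
oxy [251.67105263 180.71052632] 76 [ 611.4 -112.7   74. ]
fan [291.525 188.325] 80 [ 591.9 -202.6   74. ]
gas [331.6835443  196.07594937] 79 [ 572.3 -292.5   74. ]
```

Request:
drive_tool:
  commands: "0.28 0.226 -0.03 0 0 0 0;0.28 0.226 -0.03 0 0 0 0;0.28 0.226 -0.03 0 0 0 0;0.28 0.226 -0.03 0 0 0 0;0.28 0.226 -0.03 0 0 0 0;0.28 0.226 -0.03 0 0 0 0;0.28 0.226 -0.03 0 0 0 0;0.28 0.226 -0.03 0 0 0 0;0.28 0.226 -0.03 0 0 0 0;0.28 0.226 -0.03 0 0 0 0;0.28 0.226 -0.03 0 0 0 0;0.28 0.226 -0.03 0 0 0 0;0 0 0 0 0 0 0;0 0 0 0 0 0 0;0 0 0 0 0 0 0"

```text
time_s: 2.0
eef_pos: [560.7, -203.4, 212.2]
ee_rot: [-0.0, 0.976, 0.22, -0.0]
force: [-0.9, -0.3, 0.4]
grip_width: -0.006
grip_force: 0.0
```

```bash
python3 - <<'E'
from h import *
s=sense();p=capture("wrist");cv2.imwrite("pics/w1.png",p["pixels"])
print(s["time_s"],s["eef_pos"],s["ee_rot"],s["grip_width"],s["force"])
T=np.array(p["tool_from_camera"]);Rt=q2R(s["ee_rot"])
f=192/np.tan(np.radians(p["fov_y"])/2)
for n,w in(("oxy",(611.4,-112.7,74)),("fan",(591.9,-202.6,74)),("gas",(572.3,-292.5,74))):
    c=T[:3,:3].T@(Rt.T@(np.array(w)-s["eef_pos"])-T[:3,3]); print(n,f*c[0]/c[2]+p["cx"],f*c[1]/c[2]+p["cy"])
E
```

```text
2.0 [ 560.65982977 -203.43595186  212.1893715 ] [-1.36179735e-05  9.75581663e-01  2.19636927e-01 -1.98248157e-04] -0.005984090255998297 [-0.90808868 -0.33202575  0.4217734 ]
oxy 188.27651659715013 90.40019329721733
fan 269.06863147454385 152.6392169532025
gas 339.46785096718656 206.99263754445235
```

View pics/w1.png

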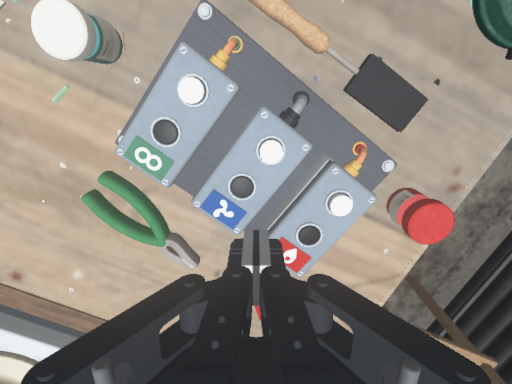

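The wrist view shows oxygen at (192,90), the fan at (271,152) and gas at (341,204). The plates confirm the order, and all buttons are close to where I predicted them.

```bash
python3 - <<'E'
from h import *
s=sense();p=capture("wrist")
for n,uv in(("oxy",(192,90)),("fan",(271,152)),("gas",(341,204))):
    c,a=blob(p,uv,17,190); print(n,c,a,np.round(at(p,c,74,s),1))
E
```

```text
oxy [190.84697987  89.40134228] 745 [ 613.  -114.9   74. ]
fan [270.18914474 150.47532895] 608 [ 594.  -203.1   74. ]
gas [339.67436975 203.6302521 ] 476 [ 575.2 -291.3   74. ]
```

Request:
drive_tool:
  commands: "0.32 0 -0.2 0 0 0 0;0 0 -0.35 0 0 0 0;0 0 -0.35 0 0 0 0;0 0 -0.22 0 0 0 0;0 0 0 0 0 0 0;0 0 -0.04 0 0 0 0;0 0 -0.04 0 0 0 0;0 0 -0.04 0 0 0 0;0 0 -0.03 0 0 0 0;0 0 0 0 0 0 0;0 0 0 0 0 0 0"

```text
time_s: 3.02
eef_pos: [593.0, -203.2, 85.6]
ee_rot: [0.0, 0.976, 0.22, 0.0]
force: [0.6, 0.5, 0.7]
grip_width: 0.001
grip_force: 0.0
```

Request:
drive_tool:
  commands: "0 0 0.2 0 0 0 0;0 0 0.35 0 0 0 0;-0.2 0 0.35 0 0 0 0;-0.2 0 0.35 0 0 0 0;0 0 0 0 0 0 0;0 0 0 0 0 0 0"

```text
time_s: 3.52
eef_pos: [553.1, -203.5, 212.9]
ee_rot: [0.002, 0.976, 0.219, 0.002]
force: [0.4, -0.1, -1.1]
grip_width: -0.005
grip_force: 0.0
```

```bash
python3 - <<'E'
from h import *
s=sense();p=capture("wrist");print(s["eef_pos"]);cv2.imwrite("pics/w2.png",cv2.resize(p["pixels"][60:300,100:420],(800,600),interpolation=2))
E
```

```text
[ 553.05591104 -203.5177705   212.88942686]
```

View pics/w2.png

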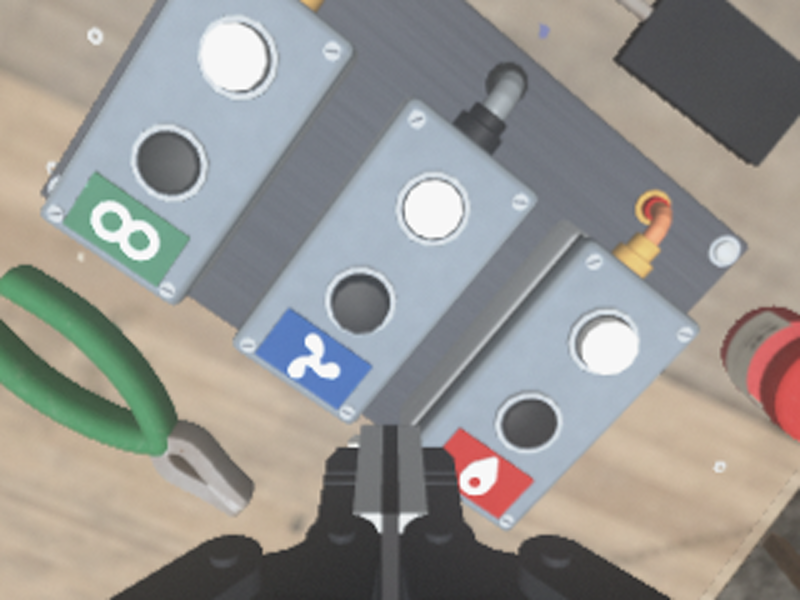

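The fan's white button now sits centred in its bezel at crop (433,208) and its black button is raised, so the extractor is on. The gas and oxygen buttons are still out. Next is gas.

Request:
drive_tool:
  commands: "0.07 -0.295 0 0 0 0 0;0.07 -0.295 -0.1 0 0 0 0;0.07 -0.295 -0.1 0 0 0 0;0 0 -0.35 0 0 0 0;0 0 -0.35 0 0 0 0;0 0 -0.23 0 0 0 0;0 0 0 0 0 0 0;0 0 -0.04 0 0 0 0;0 0 -0.04 0 0 0 0;0 0 -0.04 0 0 0 0;0 0 -0.03 0 0 0 0;0 0 0 0 0 0 0;0 0 0 0 0 0 0"

```text
time_s: 4.65
eef_pos: [574.5, -291.9, 84.1]
ee_rot: [0.001, 0.976, 0.22, 0.001]
force: [-0.9, 1.1, 6.6]
grip_width: 0.001
grip_force: 2.8
```

Request:
drive_tool:
  commands: "0 0 0.2 0 0 0 0;0 0 0.35 0 0 0 0;-0.2 0.3 0.35 0 0 0 0;-0.1 0.3 0.35 0 0 0 0;0 0.3 0 0 0 0 0;0 0 0 0 0 0 0;0 0 0 0 0 0 0"

```text
time_s: 5.23
eef_pos: [548.8, -209.4, 198.3]
ee_rot: [0.001, 0.975, 0.221, 0.001]
force: [-1.2, 0.4, -1.1]
grip_width: 0.003
grip_force: 0.0
```

```bash
python3 - <<'E'
from h import *
s=sense();p=capture("wrist");print(s["eef_pos"]);cv2.imwrite("pics/w3.png",cv2.resize(p["pixels"][60:300,100:420],(800,600),interpolation=2))
E
```

```text
[ 548.77450163 -209.37921528  198.31578619]
```

View pics/w3.png

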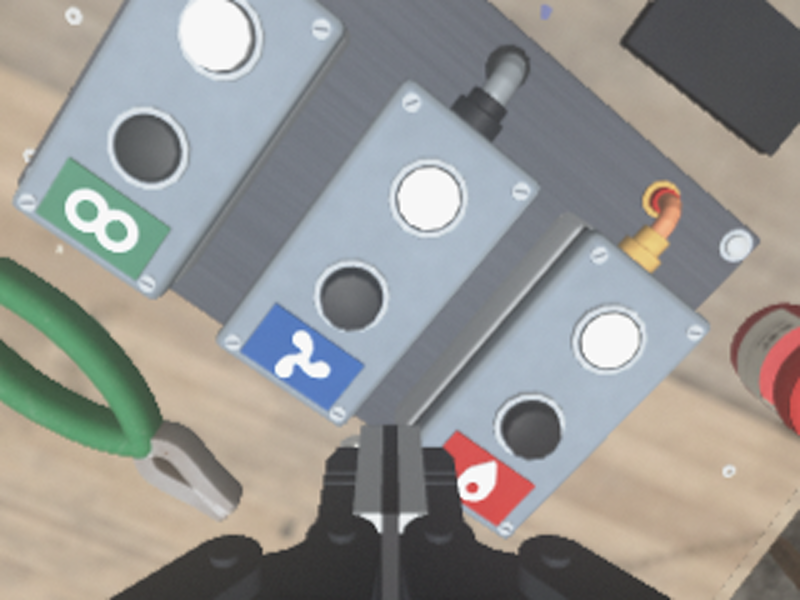

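The gas white button is centred at crop (610,340) and its black button is raised, so the gas is on. The fan is still in. Next is oxygen.

Request:
drive_tool:
  commands: "0.21 0.319 0 0 0 0 0;0.21 0.319 0 0 0 0 0;0.21 0.319 0 0 0 0 0;0 0 -0.35 0 0 0 0;0 0 -0.35 0 0 0 0;0 0 -0.26 0 0 0 0;0 0 0 0 0 0 0;0 0 0 0 0 0 0"

```text
time_s: 5.95
eef_pos: [611.3, -115.4, 100.4]
ee_rot: [-0.001, 0.976, 0.219, -0.001]
force: [0.8, -1.0, 1.2]
grip_width: 0.003
grip_force: 0.0
```

Request:
drive_tool:
  commands: "0.01 0.01 -0.04 0 0 0 0;0 0 -0.04 0 0 0 0;0 0 -0.04 0 0 0 0;0 0 -0.03 0 0 0 0;0 0 0 0 0 0 0;0 0 0 0 0 0 0"

```text
time_s: 6.45
eef_pos: [612.4, -113.6, 86.3]
ee_rot: [-0.0, 0.976, 0.22, -0.0]
force: [-0.4, -0.5, -0.3]
grip_width: 0.0
grip_force: 0.0
```

Request:
drive_tool:
  commands: "0 0 0.2 0 0 0 0;0 0 0.35 0 0 0 0;-0.3 -0.2 0.35 0 0 0 0;-0.3 -0.25 0.35 0 0 0 0;0 -0.3 0 0 0 0 0;0 0 0 0 0 0 0;0 0 0 0 0 0 0"

```text
time_s: 7.03
eef_pos: [563.5, -181.0, 198.2]
ee_rot: [0.0, 0.976, 0.219, 0.0]
force: [0.0, -0.5, -1.0]
grip_width: -0.004
grip_force: 0.0
```

```bash
python3 - <<'E'
from h import *
s=sense();p=capture("wrist");print(s["eef_pos"]);cv2.imwrite("pics/w4.png",p["pixels"])
E
```

```text
[ 563.50538223 -180.97899136  198.22939767]
```

View pics/w4.png

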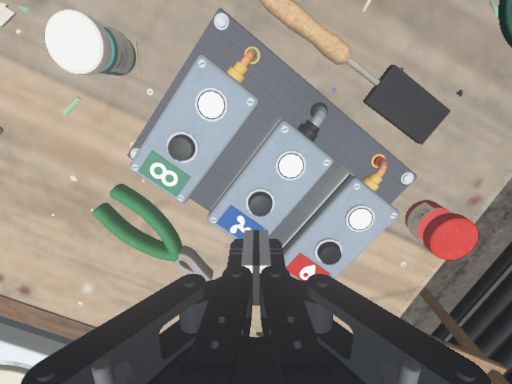

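All three white buttons, at (211,104), (291,165) and (360,218), are in and their black ones are raised. The bystanders haven't moved.

```bash
python3 -c "
from rig import finish_job;print(finish_job())"
```

```text
the job is handed in; nothing more can be done
None
```

The extractor, fuel gas and oxygen were switched on in that order; the wrist camera showed all three white buttons in and nothing around the boxes moved. The job is handed in at about 7 s on the robot's clock.

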